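# Put the blue brush away in the lidded box by the yard tap

## Robot

A 7-joint arm with a two-finger parallel gripper is mounted at the origin on the work surface. World frame = base frame: x ahead of the robot, y to its left, z up, the work surface at z = 0. Lengths are in mm, angles in rad, forces in N, time in s.
With the tool pointing down it reaches from about 425 to 875 mm from the base axis. Payload 8.4 kg.
Tool frame: the origin (TCP) lies between the finger pads; the fingertips stand 14 mm ahead of it and the grasp point (between the pads) lies 5 mm behind it; z points along the fingers, y is the line along which they close (so a half turn about z gives the same grasp; the last joint's range is limited). The gripper opens to 85 mm and grips with 20 to 120 N. Pads are 22 mm wide; open, the fingers measure 114 mm over their backs; the gripper's body (76 mm by 85 mm) begins 54 mm behind the grasp point. The pads swing forward as they close: fully open they stand 13 mm farther back than shut.
Start: joints at [-1.43, 0.333, 0.04, 1.465, -0.013, 1.343, -0.059], TCP at [154.384, 631.372, 245.308] pointing down, gripper open.
Joint ranges: [-2.58, 2.58], [-0.38, 2.09], [-1.3, 1.39], [0.25, 2.4], [-1.5, 4.64], [0.08, 2.09], [-2.65, 2.65]. Speed limits (rad/s): [2.22, 2.22, 2.79, 2.79, 3.14, 3.14, 3.14].

## Interface

Orientations are given as a unit quaternion [w, x, y, z].
In Python, from rig import telemetry, vision, order gives the robot as it stands.
- The arm moves only by the tool carry_out, never from a script. Its argument "commands" is a list of rows, each a list of 7 numbers: the shift along the tool's x, y, z in units of 0.2 m (1.0 is 0.2 m), then the turn, a rotation vector about the tool's x, y, z in units of pi rad (1.0 is pi rad), then the closure, from 0 (fully open) to 1 (shut). A call has 1 to 8 rows; each row is the pose to reach, as a shift and turn from the pose commanded when the call began, along the tool's axes at that moment, turning the shorter way round; what a row does not reach only later rows make up. A row lasts 1/8 s, in which the tool goes at most 62.5 mm and 10.7 degrees, less where a joint would pass 70% of its speed; a pose out of reach is approached as far as the arm can. A call with a number of a shift or a turn outside -1 to 1 is refused whole. A call with a gripper value outside its range is refused whole. The fingers move at their own pace and stop on an object; "grip_force" is the grip in N (left out, the last holds). Time passes only in rows, so rows that repeat a pose let the fingers close. It gives the time, the measured TCP pose, the force, the opening and the grip force at its end, in the units of the state.
- telemetry.sense(): the state, without advancing time (a new reading comes with each control period).
- vision.get_image(name): name is "side" or "top"; returns a dict with "img" (400x640x3 uint8, red, green, blue), "range_z" (400x640 float32, mm along the optical axis (not along the pixel's ray), 0 where there is no reading), "vertical_fov" (degrees; the focal length in pixels is half the picture's height over the tangent of half this angle, whatever the lens; pixels are square), "cx", "cy" (the principal point, pixels), "R" (3x3) and "t" (3): a world point X has camera coordinates R X + t. Camera axes: x right, y down, z forward; pixel columns grow to the right and rows downward; lengths in mm; the calibration is good to about 2 mm. A picture is of the moment at which its call begins.
- order.sign_off(): hands the job in; it is judged then, once.
Trained networks look in the newest picture that a camera, given by its name, has taken for a name from the list of things; names that differ only in an ending like _2 or _b are one class to them, and where a whole thing is asked for, a point or a joint stands for the part that bears it (a point fixed in the world has none). Each returns a list of dicts, best first, with "conf" (0 to 1); they miss things now and then, are a little off and sometimes report something else, mostly with a low value. They report only what shows in the picture. A call takes as long as a camera call. They do not tell look-alikes from the thing itself.
- vision.regions_of(thing, camera): "region" (400x640 bool, what is visible of it) and "bbox" ([left, top, right, bottom] in pixels, round what is visible of it).
The state is a dict: "time_s": time; "q": joint angles; "joint_vel": joint speeds; "joint_efforts": joint torques, N m; "ee_pos": TCP position; "ee_rot": TCP orientation; "wrist_force": force on the tool from outside, world axes, zero at the start; "torque": the same for the moment, N m; "finger_gap": finger opening in mm; "grasp_force": force on a finger pad.
Only numpy, scipy, OpenCV 4.12 (cv2) and the standard library are available. Lean on these libraries where they do the work, as an engineer would, in place of code of your own. Each camera call takes 0.05 s, during which the arm holds its last target. There are 200 camera calls.

## Task

Lift the lid of the metal brush box by its red bar, carry it over past its balance point and ease it back, without letting it drop or forcing it, until it leans lightly on the rubber buffer on the tap pipe; let go, so that it stays open by itself. Then take the blue brush from the turntable, stand it upright on the floor of the box (set it down, do not drop it in) and let go. Leave the other things as they are.

Things in the scene. Friction and masses are not known exactly. Their poses are not given: they have to be found in the camera images.
- box: Fixed open-topped galvanised steel box, 150 mm (its x) by 250 mm (its y) by 120 mm high, walls and floor 4 mm. Origin under its centre, z up; the lid's hinge is on its +x rim, the red bar on its -x side. It stands about 90 degrees turned, so that the lid swings towards the robot's left.
- box_in (a point): Centre of the box's inner floor, axes as the box's. The clear floor is 142 by 242 mm, the rim about 116 mm above it.
- lid_hinge (a point): Middle of the lid's hinge line, on the top of the box's +x rim, axes as the box's; the hinge line runs along the box's y.
- lid (a joint): Lid angle, rad: 0 closed, growing as the bar goes up and over to the box's +x side. Sheet 152 x 256 x 4 mm, 0.5 to 0.8 kg, free: below 1.57 (upright, its balance point) it falls shut, beyond it falls open onto the buffer, met somewhere between 1.71 and 2.16: differs each start, not measured, to be felt. Never turn it faster than 1.5 rad/s, nor let it fall loose faster than 0.8 (let go only when it rests there).
- lid_bar (a point): Middle of the lid's handle: a round red bar 12 mm thick, 110 mm long along the box's y, in the lid's plane, 200 mm from the hinge line, 48 mm clear of the lid's edge, 122 mm above the shelf when closed. Its axes turn with the lid (the box's when closed). Pinched from above, fingers either side of it along the box's x, it turns between the pads as the lid goes round.
- buffer (a joint): How far the sprung rubber buffer is pushed in, m: 0 untouched, 4 N per mm. It is a 30 mm ball on the tap pipe behind the box, 235 mm above the shelf (pipe top 246 mm); the lid meets it about 115 mm above the hinge. Never push it in more than 3.5 mm (14 N on the ball, about 8 N at the bar), which the noise of this reading hides: feel for it.
- brush_blue: Blue-handled upright brush, loose, 90 g, 105 mm tall: round bristle foot 50 mm across and 28 mm high, blue collar 48 mm across up to 46 mm, then a round handle 22 mm across up to the top. Origin at the centre of its underside, z along the handle. Stands on the turntable, in any of three places.
- turntable: Fixed black round turntable tray, 270 mm across, top surface 16 mm above the shelf, thin rim up to 26 mm. Origin under its centre.
- brush_yellow: Same brush with a yellow handle, 105 mm tall, on the turntable, to be left alone. Origin at the centre of its underside.
- brush_white: Same brush with a white handle, 105 mm tall, on the turntable, to be left alone. Origin at the centre of its underside.
- vase: Short blue ceramic vase, 70 mm tall, 64 mm across, in the middle of the turntable, to be left alone. Origin at the centre of its underside.
- jug: Stainless steel jug, 130 mm tall, 100 mm across, on the shelf at the far side, to be left alone. Origin at the centre of its underside.
- funnel: Green plastic funnel standing mouth down, 115 mm tall, 110 mm across, to be left alone. Origin at the centre of its underside.
Not all that is in view belongs to the job. Of the things like the brush_blue, leave any that is green, orange or pink; of the rest the larger one is meant.

How it is judged:
By the outcome, as a careful person would: the job done as asked, in the order asked, and still so for the second after the job is handed in, with the robot touching nothing.
It also fails if it takes over 72 s, if anything falls off the work surface, if the arm or the gripper's body presses on something with over 40 N, if the wrist force passes 120 N, or if a joint passes its speed limit or range.

## Working session

There is one attempt and no reset: what is moved stays moved. The work goes in short steps, Python scripts to look and compute and a tool call to move; the robot and the scene stay as the last step left them, time stands still between calls to the robot, and variables do not carry over. Pictures are saved under pics/ and viewed, at most 10 in all, crops included, and the job is handed in when it is done.

Besides the shell and the picture viewer there is one more tool, called after ">>>" as name(argument=value, ...) on one line, values as JSON. carry_out: Moves the arm, as the interface text tells. Shifts and turns lie within -1 to 1; 1 stands for 0.2 m of shift or pi rad of turn. Its arguments: {"type":"object","properties":{"commands":{"type":"array","items":{"type":"array","items":{"type":"number","minimum":-1,"maximum":1}}},"grip_force":{"type":"number"}},"required":["commands"]}

```bash
mkdir -p pics
cat > h.py <<'E'
import numpy as np, cv2
from rig import telemetry, vision, order
def pts(im, mask=None):
    f=200/np.tan(np.radians(im["vertical_fov"])/2)
    z=im["range_z"]; v,u=np.nonzero((z>0)&(mask if mask is not None else True))
    d=z[v,u]; c=np.c_[(u-im["cx"])/f*d,(v-im["cy"])/f*d,d]
    return (c-im["t"])@np.array(im["R"]), u, v   # R^T(c-t)
E
python3 - <<'E'
from h import *
s=telemetry.sense(); print({k:np.round(v,3).tolist() for k,v in s.items()})
ims=[]
for c in("side","top"):
    im=vision.get_image(c); ims.append(im["img"])
    print(c,im["vertical_fov"],np.round(im["t"]),np.round(im["R"],2).tolist())
    for n in("box","lid","lid_bar","buffer","brush_blue","brush_yellow","brush_white","turntable","vase","jug","funnel"):
        for r in vision.regions_of(n,c)[:3]:
            p,u,v=pts(im,r["region"])
            if len(p): print(n,round(r["conf"],2),r["bbox"],"med",np.round(np.median(p,0)),"lo",np.round(np.percentile(p,3,0)),"hi",np.round(np.percentile(p,97,0)))
    cv2.imwrite(f"pics/{c}0.png",im["img"][...,::-1])
E
```

```text
{'time_s': 0.0, 'q': [-1.43, 0.334, 0.04, 1.466, -0.013, 1.343, -0.058], 'joint_vel': [0.001, 0.002, -0.001, -0.0, 0.001, 0.002, 0.001], 'joint_efforts': [0.0, -65.857, 1.366, -40.556, 0.017, 0.013, 0.0], 'ee_pos': [154.303, 630.952, 244.432], 'ee_rot': [-0.0, 0.12, 0.993, -0.001], 'wrist_force': [-0.666, 0.248, 0.127], 'torque': [-0.029, 0.06, -0.038], 'grasp_force': 0.0, 'finger_gap': 85.494}
side 56.562102679614284 [-471.  327.  678.] [[0.81, -0.58, -0.01], [-0.32, -0.44, -0.84], [0.49, 0.69, -0.54]]
box 0.93 [225.9, 162.1, 338.4, 254.2] med [531.  93. 119.] lo [437.  35.   8.] hi [680. 221. 128.]
lid 0.87 [225.5, 163.8, 336.1, 222.5] med [549. 134. 125.] lo [441.  29. 115.] hi [680. 226. 128.]
lid 0.24 [382.6, 266.8, 409.7, 316.3] med [ 583. -261.   57.] lo [ 569. -276.   19.] hi [ 604. -237.  121.]
lid_bar 0.8 [225.3, 163.0, 335.7, 222.2] med [551. 134. 125.] lo [441.  29. 112.] hi [685. 228. 128.]
buffer 0.6 [244.9, 128.4, 258.6, 140.1] med [542. 262. 240.] lo [532. 255. 133.] hi [673. 519. 250.]
brush_blue 0.86 [383.2, 267.2, 408.9, 317.3] med [ 582. -261.   57.] lo [ 569. -27
[... 1844 characters left out ...]
59.] lo [ 446. -357.   16.] hi [ 490. -317.  123.]
brush_white 0.57 [391.5, 250.3, 409.9, 264.3] med [ 461. -181.   60.] lo [ 439. -205.   31.] hi [ 478. -165.  123.]
brush_white 0.21 [231.7, 163.4, 323.4, 276.1] med [562. 146. 124.] lo [443.  34. 119.] hi [682. 225. 129.]
turntable 0.87 [371.5, 192.3, 481.8, 292.1] med [ 506. -257.   17.] lo [ 382. -381.   12.] hi [ 621. -141.   27.]
vase 0.97 [420.2, 228.1, 442.3, 256.5] med [ 503. -264.   61.] lo [ 479. -286.   19.] hi [ 530. -235.   88.]
jug 0.87 [331.8, 113.0, 371.1, 167.1] med [770. -61.  31.] lo [ 715. -101.    1.] hi [805. -17. 130.]
funnel 0.93 [179.9, 264.7, 220.7, 303.4] med [396. 344.  32.] lo [345. 304.  10.] hi [438. 398. 103.]
```

```bash
python3 - <<'E'
import cv2
a=cv2.imread("pics/side0.png");b=cv2.imread("pics/top0.png")
cv2.imwrite("pics/top1.png",cv2.resize(b[90:320,160:500],None,fx=2.3,fy=2.3)); cv2.imwrite("pics/side1.png",cv2.resize(a[100:400,160:520],None,fx=2,fy=2))
E
python3 - <<'E'
from h import *
im=vision.get_image("top"); hsv=cv2.cvtColor(im["img"],cv2.COLOR_RGB2HSV)
p,u,v=pts(im); H=hsv[v,u]
m=((H[:,0]<8)|(H[:,0]>172))&(H[:,1]>130)&(p[:,1]>-20)&(p[:,1]<120)&(p[:,0]>400)&(p[:,0]<720)&(p[:,2]>80)
q=p[m]; print("bar",len(q),q.mean(0),q.min(0),q.max(0))
c=q[:,:2].mean(0); w,V=np.linalg.eigh(np.cov(q[:,:2].T)); print(V[:,1])
# lid rect
r=max(vision.regions_of("lid","top"),key=lambda r:r["conf"])["region"]
pp,uu,vv=pts(im,r); k=(pp[:,2]>117)&(pp[:,2]<133)&(pp[:,1]>65); print("rect",cv2.minAreaRect(pp[k][:,:2].astype(np.float32)),np.median(pp[k][:,2]))
# handles (tops)
for n,(x,y) in dict(b1=(583,-258),b2=(796,-203),b3=(749,-339),b4=(728,-168),y=(465,-338),w=(455,-188)).items():
    k=(np.hypot(p[:,0]-x,p[:,1]-y)<40)&(p[:,2]>70); t=p[k]
    if len(t): z=t[:,2].max(); k2=t[:,2]>z-8; print(n,z,k2.sum(),t[k2].mean(0),np.median(im["img"][v,u][k][k2],0))
E
```

```text
bar 258 [569.25871388  44.41876406 127.8533579 ] [508.15614362  24.98015979 122.13121825] [626.66155795  88.65079196 133.00988362]
[-0.99848179 -0.05508285]
rect ((0.0, 0.0), (0.0, 0.0), 0.0) nan
b1 128.5891650034457 27 [ 590.83013276 -255.97944686  122.48599364] [ 31.  53. 107.]
b2 109.50018436075096 50 [ 802.05709991 -207.50137767  104.58577632] [122.5  78.   97. ]
b3 108.94045966136903 47 [ 754.23002891 -346.92805394  104.78402407] [127.  72.  33.]
b4 84.01048055358805 27 [ 732.47186895 -172.79515804   79.79405483] [39. 87. 49.]
y 126.32514282858088 48 [ 468.37302189 -338.57270615  121.37287423] [111.5  94.5  17. ]
w 127.73137029116438 32 [ 456.4224114  -186.11280333  122.12386546] [116. 120. 112.]
  return _methods._mean(a, axis=axis, dtype=dtype,
  ret = ret.dtype.type(ret / rcount)
```

View pics/top1.png

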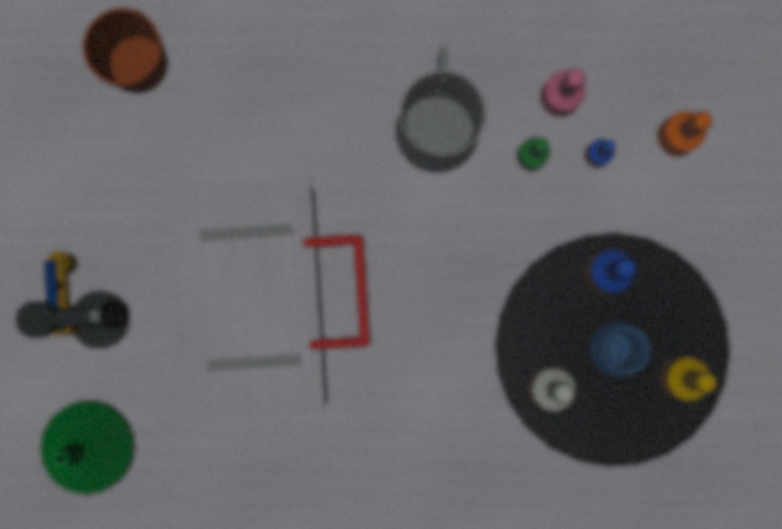

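View pics/side1.png

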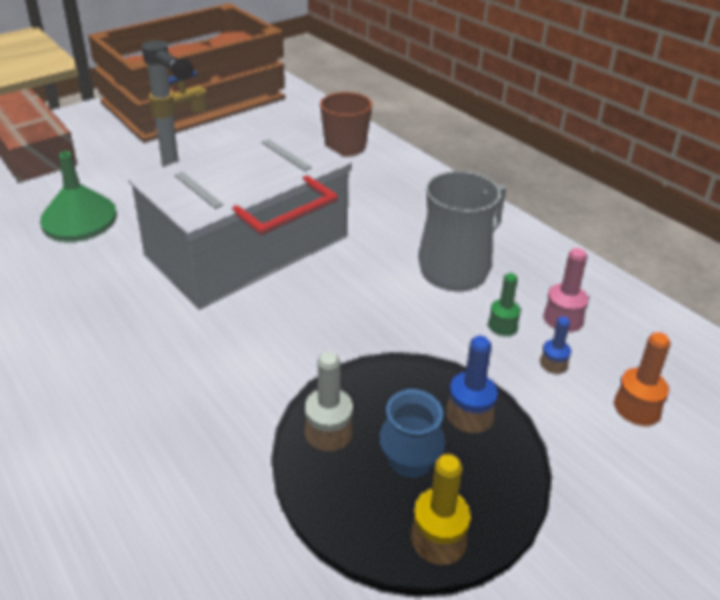

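The top picture shows the lid's red bar at crop (365,290) and the pipe with its buffer at (75,315). The blue, yellow and white brushes are on the turntable at (613,270), (690,380) and (553,388). The decoys off the turntable are green, pink, orange and a smaller blue brush. The side view agrees, so the blue brush on the turntable is the one meant.

```bash
cat >> h.py <<'E'
from scipy.spatial.transform import Rotation as Ro
def delta(pos, yaw, cur=None, rot=None):
    """tool-frame units to reach world TCP pos, pointing down, tool y at angle yaw (ccw from world +y)"""
    s=telemetry.sense(); cur=np.array(s["ee_pos"] if cur is None else cur); q=np.array(s["ee_rot"] if rot is None else rot)
    R=Ro.from_quat(np.r_[q[1:],q[0]])
    y=np.array([-np.sin(yaw),np.cos(yaw),0]); z=np.array([0,0,-1.]); T=Ro.from_matrix(np.c_[np.cross(y,z),y,z])
    return np.round(R.inv().apply(np.array(pos)-cur)/200,3), np.round((R.inv()*T).as_rotvec()/np.pi,4)
E
python3 - <<'E'
from h import *
Q=[]
for c in("top","side"):
    im=vision.get_image(c); hsv=cv2.cvtColor(im["img"],cv2.COLOR_RGB2HSV)
    p,u,v=pts(im); H=hsv[v,u]
    m=((H[:,0]<8)|(H[:,0]>172))&(H[:,1]>130)&(p[:,1]>-20)&(p[:,1]<120)&(p[:,0]>480)&(p[:,0]<660)&(p[:,2]>100)
    q=p[m]; 
    k=np.abs(q[:,0]-567)<40; A=np.polyfit(q[k,0],q[k,1],1)
    for _ in range(5):
        k=(np.abs(q[:,0]-567)<43)&(np.abs(q[:,1]-np.polyval(A,q[:,0]))<9); A=np.polyfit(q[k,0],q[k,1],1)
    b=np.abs(q[:,1]-np.polyval(A,q[:,0]))<8
    print(c,k.sum(),"slope",A[0],"x range",np.percentile(q[b,0],[1,99]),"mid",q[k].mean(0),"y@567",np.polyval(A,567))
print(delta((567,32,250),0.06,cur=(154.384,631.372,245.308)))
E
```

```text
top 100 slope 0.05743755049746179 x range [512.8814359  626.10685811] mid [567.03814527  29.98056559 127.93539793] y@567 29.978374616974904
side 104 slope 0.052326065240457985 x range [510.41783269 626.1138071 ] mid [566.14156014  29.88518124 127.41613277] y@567 29.930100019147563
(array([-2.716, -2.421, -0.023]), array([-0.    ,  0.    , -0.0954]))
```

>>> carry_out(commands=[[-0.24,-0.21,-0.08,0,0,0,0.3],[-0.48,-0.42,-0.16,0,0,0,0.6],[-0.72,-0.63,-0.2,0,0,0,0.6],[-0.9,-0.8,-0.2,0,0,0,0.6],[-0.9,-0.8,-0.2,0,0,0,0.6]], grip_force=25)

```text
time_s: 2.02
ee_pos: [294.8, 429.6, 286.3]
ee_rot: [0.001, 0.123, 0.992, 0.001]
wrist_force: [-0.5, -0.4, 0.4]
finger_gap: 33.9
grasp_force: 0.0
```

>>> carry_out(commands=[[-0.24,-0.21,0,0,0,0,0.6],[-0.48,-0.42,0,0,0,0,0.6],[-0.72,-0.63,0,0,0,0,0.6],[-0.9,-0.8,0,0,0,0,0.6],[-0.9,-0.8,0,0,0,0,0.6]])

```text
time_s: 2.65
ee_pos: [430.1, 231.9, 285.7]
ee_rot: [0.0, 0.123, 0.992, 0.0]
wrist_force: [-0.9, 1.1, -0.5]
finger_gap: 34.1
grasp_force: 0.0
```

```bash
python3 -c "
from h import *
s=telemetry.sense();print(s['time_s'],s['ee_pos'],s['ee_rot'],s['finger_gap'],s['wrist_force']);print(delta((568,30,200),0.055))"
```

```text
2.65 [430.11084611 231.9336572  285.66540059] [4.58688937e-04 1.22752982e-01 9.92437149e-01 1.23119592e-05] 34.11197017560319 [-0.86636506  1.06842806 -0.46512276]
(array([-0.914, -0.811,  0.429]), array([-0.    ,  0.0003, -0.0959]))
```

>>> carry_out(commands=[[-0.23,-0.2,0,0,0,-0.02,0.6],[-0.46,-0.4,0,0,0,-0.05,0.6],[-0.69,-0.61,0.1,0,0,-0.08,0.6],[-0.914,-0.811,0.3,0,0,-0.096,0.6],[-0.914,-0.811,0.43,0,0,-0.096,0.6],[-0.914,-0.811,0.43,0,0,-0.096,0.6],[-0.914,-0.811,0.43,0,0,-0.096,0.6]])

```text
time_s: 3.52
ee_pos: [567.4, 36.1, 200.4]
ee_rot: [0.0, -0.032, 0.999, 0.0]
wrist_force: [0.7, 0.6, 0.6]
finger_gap: 34.3
grasp_force: 0.0
```

```bash
python3 -c "
from h import *
s=telemetry.sense();print(s['time_s'],s['ee_pos'],s['finger_gap'],s['wrist_force']);print(delta((568,30,117),0.055))
im=vision.get_image('side');cv2.imwrite('pics/s2.png',cv2.resize(im['img'][100:330,180:430,::-1],None,fx=2.5,fy=2.5))"
```

```text
3.525 [567.3701053   36.12888567 200.38841643] 34.32070524467065 [0.66606109 0.61191751 0.63974558]
(array([-0.001, -0.031,  0.417]), array([0.0002, 0.0002, 0.0029]))
```

View pics/s2.png

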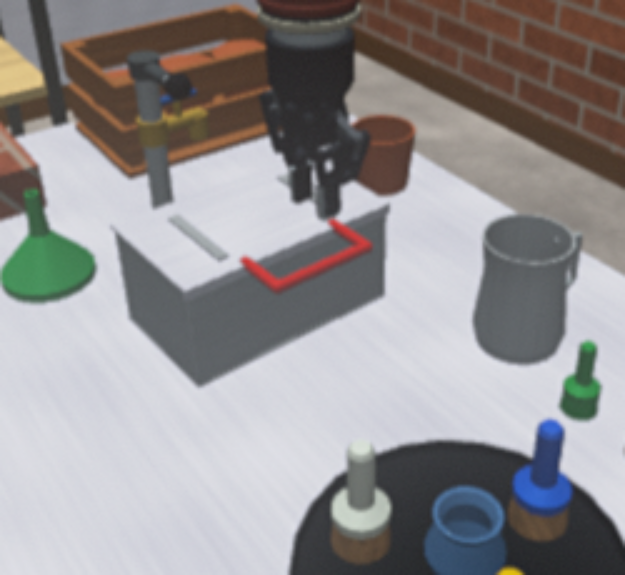

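The gripper is above the bar (picture (320,210) against the bar at (330,260)) and still settling by a few mm, so I'll go down.

>>> carry_out(commands=[[0,-0.02,0.1,0,0,0,0.6],[0,-0.03,0.2,0,0,0,0.6],[0,-0.03,0.25,0,0,0,0.6],[0,-0.03,0.25,0,0,0,0.6]])

```text
time_s: 4.08
ee_pos: [567.5, 28.9, 149.7]
ee_rot: [0.0, -0.031, 1.0, 0.0]
wrist_force: [-0.2, -0.9, 0.5]
finger_gap: 33.8
grasp_force: 0.0
```

```bash
python3 -c "
from h import *
s=telemetry.sense();print(s['time_s'],s['ee_pos'],s['finger_gap'],s['wrist_force']);print(delta((568,30,117),0.055))"
```

```text
4.075 [567.47153735  28.91907694 149.73009166] 33.80163437830501 [-0.18634244 -0.94588263  0.48495191]
(array([-0.003,  0.005,  0.164]), array([0.0001, 0.    , 0.0025]))
```

>>> carry_out(commands=[[0,0.005,0.08,0,0,0,0.6],[0,0.005,0.16,0,0,0,0.6],[0,0.005,0.165,0,0,0,0.6],[0,0.005,0.165,0,0,0,0.6],[0,0.005,0.165,0,0,0,0.95],[0,0.005,0.165,0,0,0,0.95],[0,0.005,0.165,0,0,0,0.95],[0,0.005,0.165,0,0,0,0.95]], grip_force=25)

```text
time_s: 5.08
ee_pos: [567.6, 31.1, 116.9]
ee_rot: [0.0, -0.032, 0.999, 0.001]
wrist_force: [-0.1, 4.9, 0.9]
finger_gap: 11.3
grasp_force: 25.4
```

>>> carry_out(commands=[[0,0,0,0,0,0,0.95],[0,0,0,0,0,0,0.95]])

```text
time_s: 5.32
ee_pos: [567.7, 31.1, 116.9]
ee_rot: [0.0, -0.032, 0.999, 0.001]
wrist_force: [-1.4, 5.4, 1.1]
finger_gap: 11.3
grasp_force: 25.4
```

```bash
python3 -c "
from h import *
s=telemetry.sense();print(s['time_s'],s['ee_pos'],s['finger_gap'],s['grasp_force'],s['wrist_force'])
B=np.array(s['ee_pos']);
for i in range(0,22):
  t=i*.1; print(round(t,2), np.round(np.array([1-np.cos(t),-np.sin(t)]),3))"
```

```text
5.325 [567.66872519  31.05206758 116.8798699 ] 11.347813603175908 25.373596251010895 [-1.43255261  5.41517369  1.08018311]
0.0 [ 0. -0.]
0.1 [ 0.005 -0.1  ]
0.2 [ 0.02  -0.199]
0.3 [ 0.045 -0.296]
0.4 [ 0.079 -0.389]
0.5 [ 0.122 -0.479]
0.6 [ 0.175 -0.565]
0.7 [ 0.235 -0.644]
0.8 [ 0.303 -0.717]
0.9 [ 0.378 -0.783]
1.0 [ 0.46  -0.841]
1.1 [ 0.546 -0.891]
1.2 [ 0.638 -0.932]
1.3 [ 0.733 -0.964]
1.4 [ 0.83  -0.985]
1.5 [ 0.929 -0.997]
1.6 [ 1.029 -1.   ]
1.7 [ 1.129 -0.992]
1.8 [ 1.227 -0.974]
1.9 [ 1.323 -0.946]
2.0 [ 1.416 -0.909]
2.1 [ 1.505 -0.863]
```

>>> carry_out(commands=[[0,0.006,-0.04,0,0,0,0.95],[0,0.016,-0.12,0,0,0,0.95],[0,0.029,-0.21,0,0,0,0.95],[0,0.051,-0.296,0,0,0,0.95],[0,0.085,-0.389,0,0,0,0.95],[0,0.128,-0.479,0,0,0,0.95],[0,0.154,-0.523,0,0,0,0.95],[0,0.154,-0.523,0,0,0,0.95]])

```text
time_s: 6.32
ee_pos: [565.8, 60.0, 221.6]
ee_rot: [0.001, -0.031, 1.0, 0.0]
wrist_force: [4.7, 2.7, -5.5]
finger_gap: 10.7
grasp_force: 24.4
```

```bash
python3 -c "
from h import *
s=telemetry.sense();print(s['time_s'],s['ee_pos'],s['finger_gap'],s['grasp_force'],s['wrist_force'],s['torque'])"
```

```text
6.325 [565.81090748  60.04995363 221.56482699] 10.741765056901087 24.433535635471344 [ 4.66776171  2.71523565 -5.4991688 ] [ 0.49510791 -0.97893545 -0.04231699]
```

>>> carry_out(commands=[[-0.003,0.026,-0.04,0,0,0,0.95],[-0.005,0.085,-0.12,0,0,0,0.95],[-0.007,0.155,-0.195,0,0,0,0.95],[-0.007,0.23,-0.26,0,0,0,0.95],[-0.007,0.313,-0.318,0,0,0,0.95],[-0.007,0.4,-0.368,0,0,0,0.95],[-0.007,0.444,-0.39,0,0,0,0.95],[-0.007,0.444,-0.39,0,0,0,0.95]])

```text
time_s: 7.32
ee_pos: [561.5, 148.1, 301.5]
ee_rot: [0.001, -0.031, 1.0, -0.0]
wrist_force: [-5.3, -6.0, 9.6]
finger_gap: 10.8
grasp_force: 25.7
```

```bash
python3 -c "
from h import *
s=telemetry.sense();print(s['time_s'],s['ee_pos'],s['finger_gap'],s['grasp_force'],s['wrist_force'],s['torque'],s['q'])"
```

```text
7.325 [561.47051639 148.0528744  301.54933648] 10.784754662364266 25.74698120355606 [-5.33097507 -6.01674816  9.58868875] [-1.55027535  1.04711743  0.01139563] [-0.83249706  0.1769259   0.5769236   1.57864609 -0.09645745  1.41398898
  1.38449363]
```

>>> carry_out(commands=[[0.004,0.04,-0.026,0,0,0,0.95],[0.004,0.11,-0.05,0,0,0,0.95],[0.004,0.188,-0.071,0,0,0,0.95],[0.004,0.268,-0.085,0,0,0,0.95],[0.004,0.34,-0.092,0,0,0,0.95],[0.004,0.387,-0.095,0,0,0,0.95],[0.004,0.387,-0.095,0,0,0,0.95]])

```text
time_s: 8.2
ee_pos: [556.6, 228.0, 318.9]
ee_rot: [0.002, -0.032, 0.999, 0.001]
wrist_force: [6.1, -0.2, 2.5]
finger_gap: 10.9
grasp_force: 26.1
```

```bash
python3 -c "
from h import *
s=telemetry.sense();print(s['time_s'],s['ee_pos'],s['finger_gap'],s['grasp_force'],s['wrist_force'],s['torque'])"
```

```text
8.2 [556.61840392 228.041732   318.88925956] 10.942062894508384 26.109191179275513 [ 6.1361184  -0.24972828  2.52772807] [-0.13252583 -1.30247778 -0.07348991]
```

>>> carry_out(commands=[[-0.003,0.025,0,0,0,0,0.95],[-0.003,0.06,0,0,0,0,0.95],[-0.003,0.095,0.002,0,0,0,0.95],[-0.003,0.12,0.005,0,0,0,0.95],[-0.003,0.13,0.006,0,0,0,0.95],[-0.003,0.13,0.006,0,0,0,0.95],[-0.003,0.13,0.006,0,0,0,0.95]])

```text
time_s: 9.07
ee_pos: [555.2, 252.7, 317.1]
ee_rot: [0.001, -0.031, 1.0, 0.0]
wrist_force: [6.0, 0.3, 3.6]
finger_gap: 11.2
grasp_force: 26.5
```

```bash
cat > st.py <<'E'
from h import *
s=telemetry.sense();print(s['time_s'],np.round(s['ee_pos'],1),s['finger_gap'],s['grasp_force'],np.round(s['wrist_force'],1),np.round(s['torque'],2))
E
cat > buf.py <<'E'
from h import *
im=vision.get_image("side")
r=[r for r in vision.regions_of("buffer","side") if r["conf"]>.3]
if r:
    p,u,v=pts(im,r[0]["region"]);k=p[:,1]<300;p=p[k];print("buffer",r[0]["conf"],r[0]["bbox"],np.percentile(p,[5,50,95],0).round())
l=[r for r in vision.regions_of("lid","side")][:1]
if l:
    p,u,v=pts(im,l[0]["region"]);k=(p[:,2]>150)&(p[:,2]<275);print("lid n",k.sum()); 
    if k.sum()>20:
        A=np.polyfit(p[k,2],p[k,1]+.06*(p[k,0]-557),1);print("slope",A,"theta",np.pi/2+np.arctan(A[0]))
cv2.imwrite("pics/s3.png",cv2.resize(im['img'][60:300,150:420,::-1],None,fx=2.5,fy=2.5))
E
python3 st.py; python3 buf.py
```

```text
9.075 [555.2 252.7 317.1] 11.152631395875867 26.461302638053894 [6.  0.3 3.6] [-0.19 -1.3  -0.08]
lid n 3805
slope [9.25427953e-02 2.20892470e+02] theta 1.6630762873235871
```

View pics/s3.png

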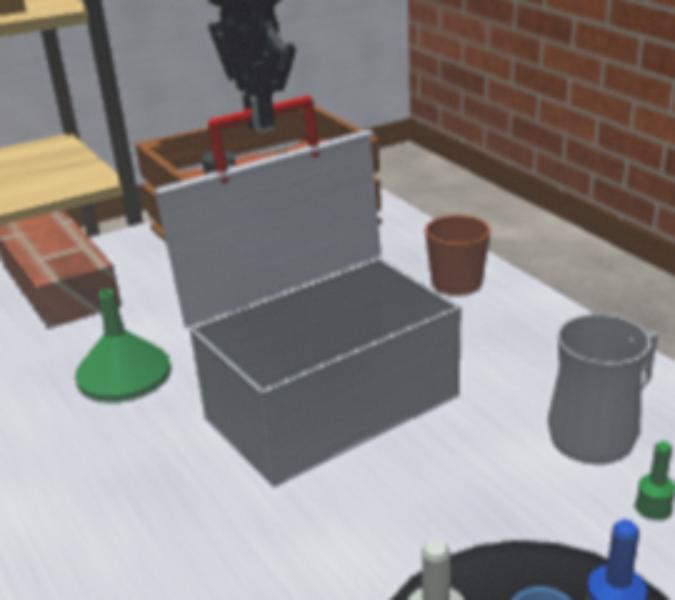

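The picture shows the lid just past upright, held by its bar at (262,115). It is not yet on the buffer. It measures about 1.66 rad, with contact expected near 1.75, so I'll feel forward.

>>> carry_out(commands=[[-0.004,0.012,0.002,0,0,0,0.95],[-0.004,0.025,0.003,0,0,0,0.95],[-0.004,0.035,0.004,0,0,0,0.95],[-0.004,0.035,0.004,0,0,0,0.95]])

```text
time_s: 9.72
ee_pos: [554.9, 259.6, 315.9]
ee_rot: [-0.0, -0.031, 1.0, 0.0]
wrist_force: [0.5, 0.9, 5.0]
finger_gap: 10.7
grasp_force: 26.7
```

>>> carry_out(commands=[[0,0.006,0.001,0,0,0,0.95],[0,0.01,0.001,0,0,0,0.95],[0,0.01,0.001,0,0,0,0.95]])

```text
time_s: 10.1
ee_pos: [554.9, 260.9, 315.7]
ee_rot: [-0.0, -0.031, 1.0, 0.0]
wrist_force: [1.1, 0.7, 5.0]
finger_gap: 10.6
grasp_force: 26.7
```

>>> carry_out(commands=[[0,0.006,0.001,0,0,0,0.95],[0,0.01,0.002,0,0,0,0.95],[0,0.01,0.002,0,0,0,0.95]])

```text
time_s: 10.48
ee_pos: [554.8, 262.8, 315.4]
ee_rot: [-0.0, -0.031, 1.0, 0.0]
wrist_force: [0.2, 0.2, 4.8]
finger_gap: 10.8
grasp_force: 26.8
```

>>> carry_out(commands=[[0,0.006,0.001,0,0,0,0.95],[0,0.01,0.002,0,0,0,0.95],[0,0.01,0.002,0,0,0,0.95]])

```text
time_s: 10.85
ee_pos: [554.6, 265.0, 314.9]
ee_rot: [-0.0, -0.031, 1.0, 0.0]
wrist_force: [1.1, 0.3, 5.8]
finger_gap: 11.0
grasp_force: 26.8
```

>>> carry_out(commands=[[0,0.006,0.001,0,0,0,0.95],[0,0.01,0.001,0,0,0,0.95],[0,0.01,0.001,0,0,0,0.95]])

```text
time_s: 11.22
ee_pos: [554.6, 266.7, 314.6]
ee_rot: [-0.0, -0.031, 1.0, -0.0]
wrist_force: [-0.1, -0.1, 5.1]
finger_gap: 10.7
grasp_force: 26.8
```

>>> carry_out(commands=[[0,0.006,0.001,0,0,0,0.95],[0,0.01,0.001,0,0,0,0.95],[0,0.01,0.001,0,0,0,0.95]])

```text
time_s: 11.6
ee_pos: [554.5, 268.2, 314.3]
ee_rot: [-0.0, -0.031, 1.0, -0.0]
wrist_force: [-0.6, -2.2, 3.5]
finger_gap: 11.1
grasp_force: 26.7
```

>>> carry_out(commands=[[0,0,0,0,0,0,0.95]])

```text
time_s: 11.72
ee_pos: [554.5, 268.3, 314.3]
ee_rot: [-0.0, -0.031, 1.0, -0.0]
wrist_force: [-0.6, -2.9, 3.6]
finger_gap: 11.1
grasp_force: 26.7
```

>>> carry_out(commands=[[0,0.003,0.001,0,0,0,0.95],[0,0.005,0.001,0,0,0,0.95]])

```text
time_s: 11.98
ee_pos: [554.5, 269.3, 314.1]
ee_rot: [-0.0, -0.031, 1.0, -0.0]
wrist_force: [-2.6, -4.7, 2.9]
finger_gap: 11.0
grasp_force: 26.7
```

```bash
python3 st.py; python3 buf.py
```

```text
11.975 [554.5 269.3 314.1] 10.996507526840988 26.681596040725708 [-2.6 -4.7  2.9] [-1.25  0.32 -0.02]
lid n 3781
slope [1.62210679e-01 2.13091439e+02] theta 1.7316063404264705
```

>>> carry_out(commands=[[0,-0.004,0,0,0,0,0.95],[0,-0.008,-0.001,0,0,0,0.95],[0,-0.008,-0.001,0,0,0,0.95],[0,-0.008,-0.001,0,0,0,0.95]])

```text
time_s: 12.62
ee_pos: [554.5, 268.3, 314.4]
ee_rot: [-0.0, -0.031, 1.0, -0.0]
wrist_force: [-2.3, -3.3, 1.5]
finger_gap: 10.8
grasp_force: 26.6
```

>>> carry_out(commands=[[0,-0.004,0,0,0,0,0.95],[0,-0.005,-0.001,0,0,0,0.95],[0,-0.005,-0.001,0,0,0,0.95]])

```text
time_s: 13.0
ee_pos: [554.6, 267.3, 314.5]
ee_rot: [-0.0, -0.031, 1.0, 0.0]
wrist_force: [-2.8, -1.2, -0.1]
finger_gap: 10.8
grasp_force: 26.4
```

>>> carry_out(commands=[[0,0,0,0,0,0,0.85],[0,0,0,0,0,0,0.82],[0,0,0,0,0,0,0.8],[0,0,0,0,0,0,0.75],[0,0,0,0,0,0,0.65],[0,0,0,0,0,0,0.6],[0,0,0,0,0,0,0.6]])

```text
time_s: 13.88
ee_pos: [554.7, 267.1, 314.7]
ee_rot: [0.0, -0.031, 1.0, -0.0]
wrist_force: [0.2, 0.2, -1.2]
finger_gap: 34.3
grasp_force: 0.0
```

```bash
python3 st.py; python3 buf.py
```

```text
13.875 [554.7 267.1 314.7] 34.26687731665094 0.0 [ 0.2  0.2 -1.2] [ 0.06 -0.03  0.01]
buffer 0.66 [349.2, 295.8, 381.8, 340.4] [[ 476. -286.   24.]
 [ 497. -262.   61.]
 [ 526. -235.   87.]]
lid n 3844
slope [1.54221335e-01 2.13999937e+02] theta 1.7238121406472058
```

The lid measures the same with the gripper open, so it is resting on the buffer. I'll retract and go to the brush.

>>> carry_out(commands=[[0,0,-0.08,0,0,0,0.6],[0,0,-0.2,0,0,0,0.6],[0,0,-0.32,0,0,0,0.6],[0,-0.2,-0.35,0,0,0,0.5],[0,-0.45,-0.35,0,0,0,0.4],[0,-0.7,-0.35,0,0,0,0.4],[0,-0.95,-0.35,0,0,0,0.4],[0,-1,-0.35,0,0,0,0.4]])

```text
time_s: 15.02
ee_pos: [567.3, 62.9, 386.6]
ee_rot: [0.001, -0.028, 1.0, 0.0]
wrist_force: [0.5, 0.5, -0.6]
finger_gap: 51.4
grasp_force: 0.0
```

>>> carry_out(commands=[[0,-0.25,0.1,0,0,0,0.4],[0,-0.5,0.25,0,0,0,0.4],[0,-0.75,0.4,0,0,0,0.4],[0,-0.9,0.5,0,0,0,0.4],[0,-0.9,0.5,0,0,0,0.4]])

```text
time_s: 15.65
ee_pos: [577.5, -114.3, 284.1]
ee_rot: [-0.001, -0.029, 1.0, -0.0]
wrist_force: [0.5, -0.3, 0.6]
finger_gap: 51.4
grasp_force: 0.0
```

```bash
cat > br.py <<'E'
from h import *
for c in("top","side"):
    im=vision.get_image(c); hsv=cv2.cvtColor(im["img"],cv2.COLOR_RGB2HSV)
    p,u,v=pts(im); H=hsv[v,u]
    m=(H[:,0]>105)&(H[:,0]<125)&(H[:,1]>130)&(np.hypot(p[:,0]-590,p[:,1]+256)<45)
    t=p[m&(p[:,2]>112)]; h=p[m&(p[:,2]>70)&(p[:,2]<116)]
    print(c,len(t),t.mean(0).round(1),t.min(0).round(),t.max(0).round(),"shaft",len(h),h.mean(0).round(1) if len(h) else 0)
    if len(h)>8:
        C=-np.array(im["R"]).T@np.array(im["t"]); d=(h.mean(0)-C)[:2]; print("axis est",h.mean(0)[:2]+8.6*d/np.linalg.norm(d))
E
python3 st.py; python3 buf.py; python3 br.py
```

```text
15.65 [ 577.5 -114.3  284.1] 51.35322914794211 0.0 [ 0.5 -0.3  0.6] [ 0.08  0.04 -0.04]
lid n 3828
slope [1.54489334e-01 2.13867169e+02] theta 1.7240739029491268br.py:7: RuntimeWarning: Mean of empty slice.
  print(c,len(t),t.mean(0).round(1),t.min(0).round(),t.max(0).round(),"shaft",len(h),h.mean(0).round(1) if len(h) else 0)
  ret = um.true_divide(
Traceback (most recent call last):
  File "br.py", line 7, in <module>
    print(c,len(t),t.mean(0).round(1),t.min(0).round(),t.max(0).round(),"shaft",len(h),h.mean(0).round(1) if len(h) else 0)
                                      ~~~~~^^^
ValueError: zero-size array to reduction operation minimum which has no identity
```

Lid stable. The top camera's view of the brush is occluded by the arm here, so I'll use the side camera only.

```bash
sed -i 's/for c in("top","side")/for c in("side",)/' br.py; python3 br.py; python3 -c "
from h import *
print(delta((587,-257,175),0.055))"
```

```text
side 70 [ 588.9 -256.1  119.6] [ 580. -264.  112.] [ 598. -247.  124.] shaft 135 [ 585.3 -259.1   90.8]
axis est [ 592.09456473 -253.80823371]
(array([ 0.007, -0.734,  0.553]), array([0.0001, 0.0004, 0.0029]))
```

>>> carry_out(commands=[[-0.003,-0.25,0.1,0,0,0,0.4],[-0.006,-0.5,0.3,0,0,0,0.4],[-0.01,-0.72,0.5,0,0,0,0.4],[-0.01,-0.727,0.55,0,0,0,0.4],[-0.01,-0.727,0.55,0,0,0,0.4],[-0.01,-0.727,0.55,0,0,0,0.4]])

```text
time_s: 16.65
ee_pos: [590.5, -255.5, 176.1]
ee_rot: [0.001, -0.032, 0.999, 0.0]
wrist_force: [0.4, -0.2, -0.0]
finger_gap: 51.4
grasp_force: 0.0
```

```bash
python3 st.py; python3 -c "
from h import *
print(delta((590.5,-255.5,95),0.055))
im=vision.get_image('side');cv2.imwrite('pics/s4.png',cv2.resize(im['img'][200:380,290:490,::-1],None,fx=3,fy=3))"
```

```text
16.65 [ 590.5 -255.5  176.1] 51.37941696893409 0.0 [ 0.4 -0.2 -0. ] [0.02 0.   0.01]
(array([ 0.001, -0.   ,  0.405]), array([0.0001, 0.0007, 0.003 ]))
```

View pics/s4.png

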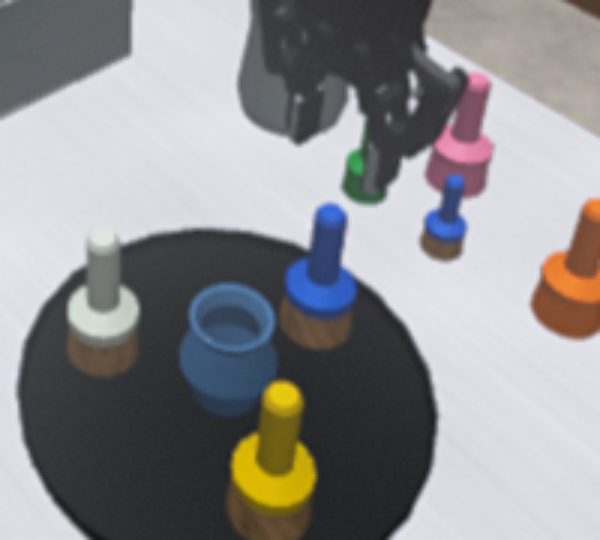

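The fingers straddle the blue handle (top at (330,212)) and sit clear of the vase. Going down to grasp.

>>> carry_out(commands=[[0,0,0.12,0,0,0,0.4],[0,0,0.25,0,0,0,0.4],[0,0,0.36,0,0,0,0.4],[0,0,0.405,0,0,0,0.4],[0,0,0.405,0,0,0,0.4],[0,0,0.405,0,0,0,0.65],[0,0,0.405,0,0,0,0.85],[0,0,0.405,0,0,0,0.95]], grip_force=25)

```text
time_s: 17.7
ee_pos: [589.5, -257.3, 94.3]
ee_rot: [0.0, -0.031, 1.0, -0.0]
wrist_force: [-0.1, -0.0, 2.2]
finger_gap: 21.0
grasp_force: 27.5
```

>>> carry_out(commands=[[0,0,0,0,0,0,0.95],[0,0,0,0,0,0,0.95],[0,0,0,0,0,0,0.95]])

```text
time_s: 18.08
ee_pos: [589.5, -257.3, 94.3]
ee_rot: [0.0, -0.031, 1.0, -0.0]
wrist_force: [0.1, 1.1, 5.9]
finger_gap: 20.5
grasp_force: 27.7
```

>>> carry_out(commands=[[0,0,-0.06,0,0,0,0.95],[0,0,-0.2,0,0,0,0.95],[0,0,-0.4,0,0,0,0.95],[0,0,-0.6,0,0,0,0.95],[0,0.1,-0.78,0,0,0,0.95],[0,0.3,-0.8,0,0,0,0.95],[0,0.5,-0.8,0,0,0,0.95],[0,0.5,-0.8,0,0,0,0.95]])

```text
time_s: 19.08
ee_pos: [583.3, -153.3, 254.0]
ee_rot: [0.0, -0.034, 0.999, 0.001]
wrist_force: [0.5, -0.2, -0.5]
finger_gap: 21.1
grasp_force: 27.4
```

>>> carry_out(commands=[[0,0.2,0,0,0,0,0.95],[0,0.4,0,0,0,0,0.95],[0,0.6,0,0,0,0,0.95],[0,0.8,0,0,0,0,0.95],[0,0.8,0,0,0,0,0.95]])

```text
time_s: 19.7
ee_pos: [572.9, 5.4, 253.7]
ee_rot: [-0.0, -0.033, 0.999, 0.0]
wrist_force: [-0.2, 0.2, -0.7]
finger_gap: 21.1
grasp_force: 27.4
```

```bash
python3 st.py; python3 -c "
from h import *
print(delta((562,142,250),0.055))
im=vision.get_image('side');cv2.imwrite('pics/s5.png',cv2.resize(im['img'][80:380,180:480,::-1],None,fx=2,fy=2))
p,u,v=pts(im)
# box rim: points 112..126 high
k=(p[:,2]>114)&(p[:,2]<124)&(p[:,0]>400)&(p[:,0]<720)&(p[:,1]>60)&(p[:,1]<250)
print(cv2.minAreaRect(p[k][:,:2].astype(np.float32)))"
```

```text
19.7 [572.9   5.4 253.7] 21.07529150056859 27.402303446406222 [-0.2  0.2 -0.7] [-0.03  0.01  0.01]
(array([0.009, 0.685, 0.019]), array([ 0.0003, -0.0002,  0.0036]))
((565.1005859375, 158.74652099609375), (256.10357666015625, 157.5025634765625), 3.548332691192627)
```

View pics/s5.png

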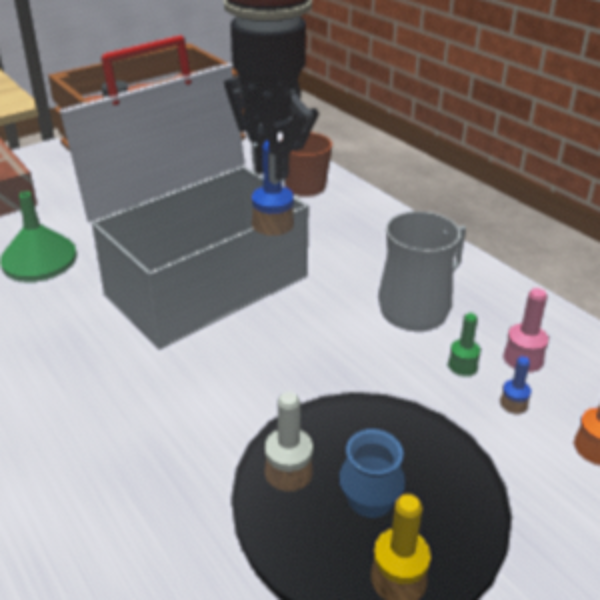

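The lid stays open and the brush hangs upright in the gripper at (272,200). The box centre is about (563,157). Moving over the box.

>>> carry_out(commands=[[0.002,0.2,0,0,0,0,0.95],[0.005,0.42,0,0,0,0,0.95],[0.009,0.6,0,0,0,0,0.95],[0.009,0.685,0,0,0,0,0.95],[0.009,0.685,0.05,0,0,0,0.95],[0.009,0.685,0.15,0,0,0,0.95],[0.009,0.685,0.25,0,0,0,0.95],[0.009,0.685,0.25,0,0,0,0.95]])

```text
time_s: 20.75
ee_pos: [562.2, 136.1, 202.1]
ee_rot: [-0.001, -0.029, 1.0, -0.001]
wrist_force: [-0.0, -0.6, -0.1]
finger_gap: 21.1
grasp_force: 27.3
```

>>> carry_out(commands=[[0,0,0.12,0,0,0,0.95],[0,0,0.25,0,0,0,0.95],[0,0,0.38,0,0,0,0.95],[0,0,0.48,0,0,0,0.95],[0,0,0.53,0,0,0,0.95],[0,0,0.56,0,0,0,0.95],[0,0,0.56,0,0,0,0.95]])

```text
time_s: 21.62
ee_pos: [563.1, 138.7, 92.1]
ee_rot: [0.0, -0.031, 1.0, -0.0]
wrist_force: [0.4, -0.1, -0.9]
finger_gap: 21.1
grasp_force: 27.3
```

>>> carry_out(commands=[[0,0,0,0,0,0,0.95]])

```text
time_s: 21.75
ee_pos: [563.3, 139.0, 92.5]
ee_rot: [0.001, -0.031, 1.0, 0.0]
wrist_force: [-0.0, -0.2, -1.4]
finger_gap: 21.2
grasp_force: 27.3
```

Expected floor contact is at TCP z≈82. Easing down.

>>> carry_out(commands=[[0,0,0.015,0,0,0,0.95],[0,0,0.03,0,0,0,0.95],[0,0,0.04,0,0,0,0.95],[0,0,0.04,0,0,0,0.95]])

```text
time_s: 22.25
ee_pos: [562.7, 138.9, 83.5]
ee_rot: [-0.0, -0.031, 1.0, -0.0]
wrist_force: [0.0, -0.6, -0.7]
finger_gap: 21.2
grasp_force: 27.3
```

>>> carry_out(commands=[[0,0,0.005,0,0,0,0.95],[0,0,0.01,0,0,0,0.95],[0,0,0.01,0,0,0,0.95]])

```text
time_s: 22.62
ee_pos: [563.1, 139.1, 82.3]
ee_rot: [0.0, -0.031, 1.0, 0.0]
wrist_force: [-1.2, -0.3, 4.2]
finger_gap: 21.2
grasp_force: 27.5
```

>>> carry_out(commands=[[0,0,-0.002,0,0,0,0.8],[0,0,-0.002,0,0,0,0.7],[0,0,-0.002,0,0,0,0.55],[0,0,-0.002,0,0,0,0.5],[0,0,-0.002,0,0,0,0.5]])

```text
time_s: 23.25
ee_pos: [562.8, 139.0, 82.1]
ee_rot: [-0.0, -0.031, 1.0, -0.0]
wrist_force: [0.0, 1.0, 0.5]
finger_gap: 42.9
grasp_force: 0.0
```

>>> carry_out(commands=[[0,0,-0.08,0,0,0,0.5],[0,0,-0.25,0,0,0,0.5],[0,0,-0.45,0,0,0,0.5],[0,-0.03,-0.7,0,0,0,0.5],[0,-0.2,-0.8,0,0,0,0.5],[0,-0.45,-0.8,0,0,0,0.5],[0,-0.7,-0.8,0,0,0,0.5],[0,-0.7,-0.8,0,0,0,0.5]])

```text
time_s: 24.25
ee_pos: [571.4, -6.2, 243.8]
ee_rot: [0.001, -0.027, 1.0, -0.0]
wrist_force: [0.0, 1.1, 0.5]
finger_gap: 42.7
grasp_force: 0.0
```

```bash
python3 st.py; python3 buf.py; python3 -c "
from h import *
im=vision.get_image('top');cv2.imwrite('pics/t6.png',cv2.resize(im['img'][90:320,160:500,::-1],None,fx=2.3,fy=2.3))
a=cv2.imread('pics/s3.png');b=cv2.imread('pics/t6.png');a=cv2.resize(a,(400,356));b=cv2.resize(b,(400,270))
c=np.zeros((356,800,3),np.uint8);c[:,:400]=a;c[:270,400:]=b;cv2.imwrite('pics/c6.png',c)
hsv=cv2.cvtColor(im['img'],cv2.COLOR_RGB2HSV);p,u,v=pts(im);H=hsv[v,u]
m=(H[:,0]>105)&(H[:,0]<125)&(H[:,1]>110)&(np.hypot(p[:,0]-563,p[:,1]-139)<50);t=p[m]
print(len(t),t.max(0),t[t[:,2]>98].mean(0))"
```

```text
24.25 [571.4  -6.2 243.8] 42.70036919253104 0.0 [0.  1.1 0.5] [ 0.03 -0.03 -0.02]
buffer 0.72 [210.2, 97.7, 337.2, 254.4] [[438.  78.  16.]
 [547. 229. 111.]
 [680. 258. 269.]]
lid n 3746
slope [1.54865727e-01 2.13465288e+02] theta 1.7244415015288683
239 [585.76993342 161.08166688 113.83451201] [563.98530314 137.47142419 107.97198141]
```

View pics/c6.png

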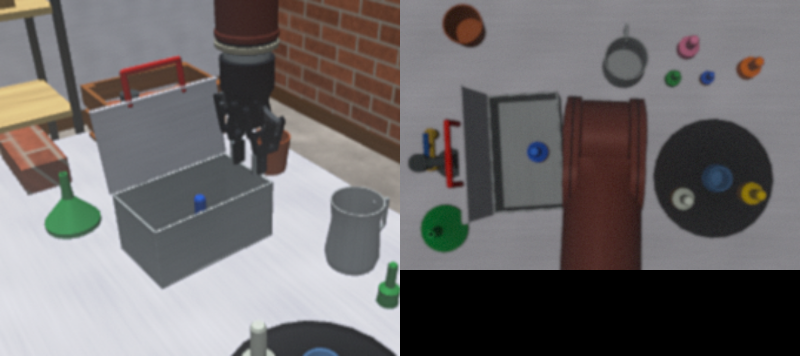

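The brush stands upright in the box (top view (538,152), handle top at z≈109 mm). The lid leans open and unchanged, and the arm is clear.

```bash
python3 -c "
from rig import order
print(order.sign_off())"
```

```text
the job is handed in; nothing more can be done
None
```

The lid rests open on the buffer at about 1.72 rad, the blue brush stands upright on the box floor with the gripper clear, and the job was handed in at about 24 s of the 72 s allowed; no verdict was returned.

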